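# Bring a drained pail over to the serving rail

## Task

The rinsed pail nearest the free end of the draining rail is dry: lift it over the end stop of that rail and hang it on the serving rail, behind that rail's end stop; the pail already there is in the way and has to be pushed back along its rail. Finish with these two pails closed up in a row, hanging upright side by side and pushed back against the serving stand's post, so that the rail's free end is clear for the next one. Leave the other draining pail hanging where it is, drop none, and do not disturb the other things on the island.

Things in the scene. Friction and masses are not known exactly. Their poses are not given: they have to be found in the camera images.
- drain_stand: draining stand, on the robot's left: steel rail stand on a shallow metal drip tray with a rim (21 mm high). 16 mm post at the body's origin (z=0). From its top a level 10 mm round rail runs along the body's +x, axis 185 mm above the surface, to a turned-up end stop. Foot under the rail: x -33 to 233 mm, 110 wide. Fixed.
- serve_stand: serving stand, on the robot's right: steel rail stand on a wooden slab (24 mm high). 16 mm post at the body's origin (z=0). From its top a level 10 mm round rail runs along the body's +x, axis 205 mm above the surface, to a turned-up end stop. Foot under the rail: x -33 to 233 mm, 110 wide. Fixed.
- drain_stand_stop (a point): top of the 14 mm ball on the turned-up free end (end stop) of the draining rail: 215 mm from the post's axis, 23 mm above the rail's axis
- serve_stand_stop (a point): top of the 14 mm ball on the turned-up free end (end stop) of the serving rail: 215 mm from the post's axis, 23 mm above the rail's axis
- pail: the pail to move, nearer the free end of the draining rail: steel, 62 mm high, rim diameter 65 mm, 0.1-0.2 kg, under a rigid closed strap bail 136 mm high overall. The rail runs through the bail along the pail's own x; hung, the rail's axis is 127 mm above the underside, 65 mm over the rim. The bail cannot open: it leaves a rail only past its free end. Origin: centre of underside, z up.
- pail_neck (a point): middle of the bail's upright neck, 112 mm above the pail's underside; take it here from above, across the pail's y. Neck: 34 mm wide outside in y, 28 inside, strap 18 mm long in x and 3 thick, straight from 90 to 126 mm above the underside, closed by a low roof that sits on the rail; below it the strap spreads to the rim.
- drain_pail: the other pail on the draining rail, near the post; stays there. Same shape and axes as pail
- serve_pail: the pail already on the serving rail, at the start near its free end and in the way. Same shape and axes as pail; slides along the rail when its bail is pushed. Fully back, its rim meets the post with its axis 41 mm from the post's axis; a second pail against it hangs 65 mm farther on.
- brush: scrubbing brush with a cream oval back, 86x30x22 mm, bristles down; origin: centre of its underside
- tumbler: clear drinking glass, diameter 81, height 92 mm; origin: centre of its underside
- tin: flat round food tin beside the serving stand, diameter 86, height 40 mm; origin: centre of its underside
- salt: grey and clear salt shaker, diameter 44, height 90 mm; origin: centre of its underside
- timer: white round wind-up kitchen timer, diameter 66, height 61 mm; origin: centre of its underside
- mug: two-tone mug, diameter 90, height 105 mm, with a handle; origin: centre of its underside

How it is judged:
On the way, in this order (a step that is already met when the one before it is completed fails the run):
1. the pail has left the draining rail past its end stop (x of pail in the frame of drain_stand above 0.232 m), for 0.05 s.
2. the pail's bail is over the serving rail behind its end stop and seated on the rail (x of pail in the frame of serve_stand between 0.07 and 0.202 m and y of pail in the frame of serve_stand between -0.012 and 0.012 m and z of pail in the frame of serve_stand between 0.0713 and 0.0853 m), for 0.2 s.
At the end, for the whole second after the job is handed in: Serving rail: its own pail within 15 mm of the post, the moved pail beside it, gap at most 15 mm, both seated on the rail (7 mm in height, 12 mm across). All three pails upright within 0.15 rad and at rest; the other draining pail within 30 mm of its start (x of serve_pail in the frame of serve_stand between 0.03 and 0.056 m and y of serve_pail in the frame of serve_stand between -0.012 and 0.012 m and z of serve_pail in the frame of serve_stand between 0.0713 and 0.0853 m and x of pail in the frame of serve_stand between 0.09 and 0.131 m and y of pail in the frame of serve_stand between -0.012 and 0.012 m and z of pail in the frame of serve_stand between 0.0713 and 0.0853 m and horizontal distance between pail and serve_pail below 0.08 m and distance of drain_pail from where it was at the start of the episode below 0.03 m and angle between each of pail, serve_pail, drain_pail's own z axis and vertical below 0.15 rad and linear speed of each of pail, serve_pail, drain_pail below 0.03 m/s); the robot touches nothing.
It fails at once if a pail is dropped: underside within 35 mm of the island's top, or tipped by more than 0.8 rad (height (world z) of any of pail, drain_pail, serve_pail below 0.035 m or angle between any of pail, drain_pail, serve_pail's own z axis and vertical above 0.8 rad).
It fails at once if one of the other loose things is moved by more than 30 mm (distance of any of brush, tumbler, tin, salt, timer, mug from where it was at the start of the episode above 0.03 m).
It also fails if it takes over 58 s, if anything falls off the work surface, if the arm or the gripper's body presses on something with over 40 N, if the wrist force passes 120 N, or if a joint passes its speed limit or range.

## Robot

A 6-joint arm with a two-finger parallel gripper is mounted at the origin on the work surface; the furniture and walls round the work are solid. World frame = base frame: x ahead of the robot, y to its left, z up, the work surface at z = 0. Lengths are in m, angles in rad, forces in N, time in s.
With the tool pointing down it reaches from about 0.4 to 0.925 m from the base axis. Payload 3.4 kg.
Tool frame: the origin (TCP) lies at the very end of the fingers, on their centre line; the grasp point (between the pads) lies 19 mm behind it; x points along the fingers, y is the direction in which the jaws open and shut, and the axes are right-handed (so a half turn about x gives the same grasp; the last joint's range is limited). The gripper opens to 85 mm and grips with 20 to 120 N. Pads are 22 mm wide; open, the fingers measure 114 mm over their backs; the gripper's body (76 mm by 85 mm) begins 54 mm behind the grasp point. The pads swing forward as they close: fully open they stand 13 mm farther back than shut.
Start: joints at [-1.202, 0.307, 1.506, -0, 1.328, -0.073], TCP at [0.246, -0.52, 0.231] pointing down, gripper open.
Joint ranges: [-3.12, 3.12], [-1.05, 2.28], [0.14, 2.33], [-1.42, 4.57], [0.1, 2.73], [-2.68, 2.68]. Speed limits (rad/s): [2.57, 2.57, 3.14, 3.14, 3.14, 3.14].

## Interface

Orientations are given as [roll, pitch, yaw] about the fixed x, y, z axes, in that order (R = Rz(yaw) Ry(pitch) Rx(roll)).
In Python, from station import manip gives the robot as it stands.
- The arm moves only by the shell command python3 -m pendant 'ROWS' [FORCE]. ROWS is JSON, a list of rows, each a list of 7 numbers: the gripper command: -1 is shut, 1 is fully open, values between are in proportion, then the shift along the world's x, y, z in mm, then the turn, a rotation vector about the world's x, y, z in degrees. A call has 1 to 12 rows; each row shifts and turns the commanded pose from where the row before left it; what a row does not reach is not made up. A row lasts 1/10 s, in which the tool goes at most 50 mm and 8.59 degrees, less where a joint would pass 70% of its speed; a pose out of reach is approached as far as the arm can. A call is refused whole if a number of a shift passes 50 or a number of a turn 8.59, either way. A call with a gripper value outside its range is refused whole. The fingers move at their own pace and stop on an object; FORCE is the grip in N (left out, the last holds). Time passes only in rows, so rows that do not move let the fingers close. It gives the time, the measured TCP pose, the force and the opening at its end, in the units of the state.
- manip.observe(): the state, without advancing time (a new reading comes with each control period).
- manip.grab_frame(name): name is "side" or "top" or "wrist"; returns the picture (400x640x3 uint8, blue, green, red); there is no depth.
- manip.calibration(name): a dict with "intrinsics" (3x3 intrinsics, pixels), "rvec" (rotation vector, rad) and "tvec" (3), from world to camera coordinates, as OpenCV has them; the wrist camera has in their place "hand_eye" (4x4, takes a point from camera to tool coordinates, whose origin is the TCP and whose axes are the tool frame's). Camera axes: x right, y down, z forward; pixel columns grow to the right and rows downward; lengths in m; the calibration is good to about 2 mm. A picture is of the moment at which its call begins: read the wrist's pose just before it. calibration takes no time and is no camera call.
- manip.hand_in(): hands the job in, once; it reports no verdict.
The state is a dict: "t": time; "joints": joint angles; "joint_velocities": joint speeds; "joint_efforts": joint torques, N m; "position": TCP position; "tool_rot": TCP orientation; "ft_force": force on the tool from outside, world axes, zero at the start; "moment": the same for the moment, N m; "grip_width": opening from 0.0 (shut) to 1.0 (fully open).
Only numpy, scipy, OpenCV 4.12 (cv2) and the standard library are available. Lean on these libraries where they do the work, as an engineer would, in place of code of your own. Each camera call takes 0.05 s, during which the arm holds its last target.

## Working session

There is one attempt and no reset: what is moved stays moved. The work goes in short steps, Python scripts to look and compute and a shell command to move; the robot and the scene stay as the last step left them, time stands still between calls to the robot, and variables do not carry over. Pictures are saved under pics/ and viewed, and the job is handed in when it is done.

```bash
mkdir -p pics; ls; python3 - <<'E'
from station import manip
import cv2
print(manip.observe())
for n in("side","top","wrist"):
    cv2.imwrite(f"pics/{n}0.png",manip.grab_frame(n)); c=manip.calibration(n); print(n,{k:v for k,v in c.items()})
E
```

```text
pics
{'t': 0.0, 'joints': array([-1.20251353e+00,  3.07575217e-01,  1.50768561e+00, -1.59418115e-05,
        1.32836493e+00, -7.34986150e-02]), 'joint_velocities': array([-2.84033826e-04, -4.95916873e-04,  9.24470630e-04,  9.12037269e-04,
        5.78781904e-05,  8.76044210e-04]), 'joint_efforts': array([-4.35408792e-04, -4.57548559e+01, -2.51918864e+01,  6.19878574e-05,
        1.32683929e-02, -1.18145707e-06]), 'position': array([ 0.2455648 , -0.51915959,  0.23037514]), 'tool_rot': array([-1.6366871 ,  1.56876316,  1.9466908 ]), 'ft_force': array([-0.02448794, -0.71131726, -0.02282508]), 'moment': array([-0.00786673, -0.01537613,  0.00162173]), 'grip_width': 1.0012524666302238}
side {'intrinsics': array([[420.58701074,   0.        , 323.31103502],
       [  0.        , 420.58701074, 195.27144674],
       [  0.        ,   0.        ,   1.        ]]), 'rvec': array([ 0.02846253, -2.54863862,  1.76745963]), 'tvec': array([0.40153058, 0.13740963, 1.25956072])}
top {'intrinsics': array([[477.92128566,   0.        , 315.46772489],
       [  0.        , 477.92128566, 196.49331433],
       [  0.        ,   0.        ,   1.        ]]), 'rvec': array([ 1.82227072, -2.1033366 ,  0.52372813]), 'tvec': array([0.06480861, 0.42267057, 1.51849157])}
wrist {'intrinsics': array([[298.46421669,   0.        , 322.00039983],
       [  0.        , 298.46421669, 199.12540055],
       [  0.        ,   0.        ,   1.        ]]), 'hand_eye': array([[ 8.09140082e-04, -2.81945655e-01,  9.59430035e-01,
        -1.41035501e-01],
       [ 9.99998113e-01, -1.46650861e-03, -1.27431312e-03,
        -8.17272124e-04],
       [ 1.76629945e-03,  9.59429256e-01,  2.81943937e-01,
        -7.14888047e-02],
       [ 0.00000000e+00,  0.00000000e+00,  0.00000000e+00,
         1.00000000e+00]])}
```

View pics/side0.png

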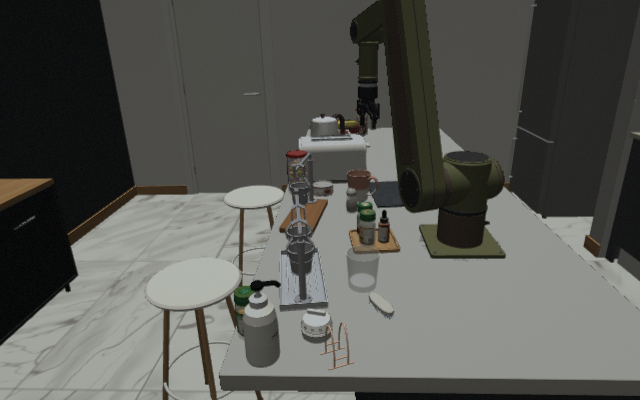

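View pics/top0.png

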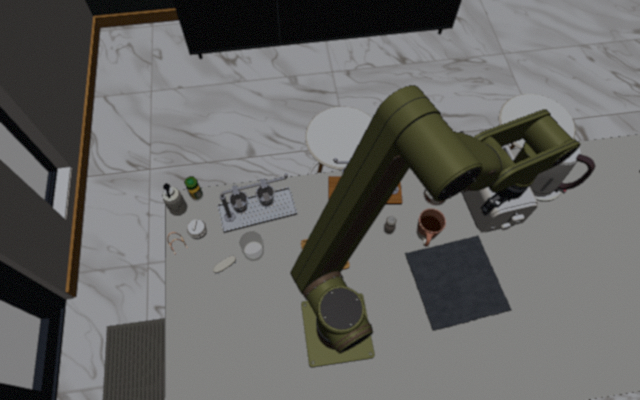

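View pics/wrist0.png

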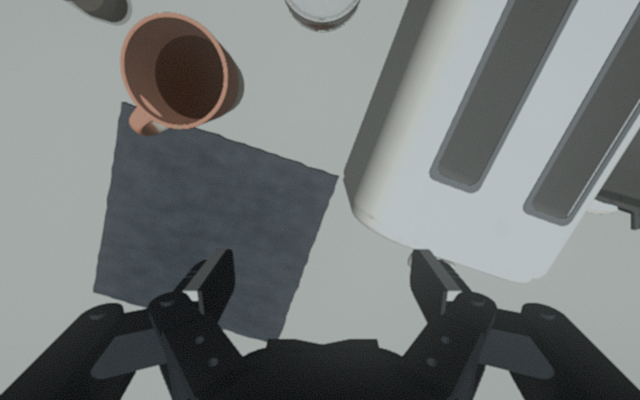

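```bash
cat > h.py <<'E'
from station import manip
import cv2, numpy as np
from scipy.spatial.transform import Rotation as R
def cam(n,obs=None):
    c=manip.calibration(n);K=c["intrinsics"]
    if "rvec" in c:
        Rm=cv2.Rodrigues(np.array(c["rvec"],float))[0];t=np.array(c["tvec"]).ravel()
        return K,Rm.T,-Rm.T@t      # cam->world rot, centre
    o=obs or manip.observe()
    T=np.eye(4);T[:3,:3]=R.from_euler("xyz",o["tool_rot"]).as_matrix();T[:3,3]=o["position"]
    W=T@c["hand_eye"];return K,W[:3,:3],W[:3,3]
def ray(C,p):
    K,Rm,o=C;d=Rm@np.linalg.inv(K)@np.array([p[0],p[1],1.]);return o,d/np.linalg.norm(d)
def plane(C,p,z):
    o,d=ray(C,p);return o+d*(z-o[2])/d[2]
def two(C1,p1,C2,p2):
    o1,d1=ray(C1,p1);o2,d2=ray(C2,p2)
    A=np.array([d1,-d2]).T;s=np.linalg.lstsq(A,o2-o1,rcond=None)[0]
    a,b=o1+s[0]*d1,o2+s[1]*d2;return (a+b)/2,np.linalg.norm(a-b)*1e3
def proj(C,P):
    K,Rm,o=C;q=K@(Rm.T@(np.array(P,float)-o));return q[:2]/q[2]
E
python3 - <<'E'
from h import *
s=cv2.imread("pics/side0.png");t=cv2.imread("pics/top0.png")
cv2.imwrite("pics/s1.png",cv2.resize(s[140:320,230:410],None,fx=3.3,fy=3.3,interpolation=cv2.INTER_CUBIC))
cv2.imwrite("pics/t1.png",cv2.resize(t[160:280,160:310],None,fx=5,fy=5,interpolation=cv2.INTER_CUBIC))
T=cam("top");S=cam("side");print("centres",T[2],S[2])
E
```

```text
centres [-0.31678168  0.12076011  1.54069256] [0.3455997  1.14563128 0.57852506]
```

View pics/s1.png

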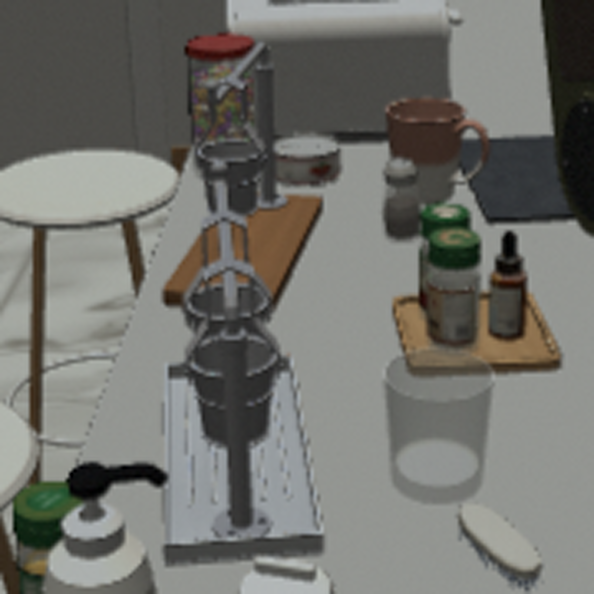

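View pics/t1.png

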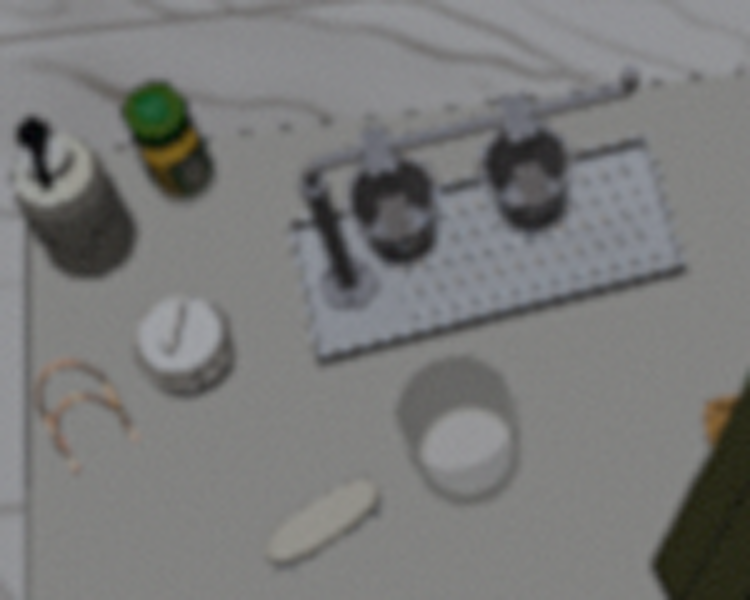

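```bash
python3 - <<'E'
from h import *
np.set_printoptions(precision=4,suppress=True)
T=cam("top");S=cam("side")
p=plane(T,(222.4,195.6),.185);b=plane(T,(229.4,217),.022);st=plane(T,(286,176.4),.201)
print("drain post",p,b,"stop",st,"yaw",np.degrees(np.arctan2(*(st-p)[1::-1])),np.linalg.norm((st-p)[:2]))
for nm,x in(("pail",(515,110)),("dpail",(378,145))): print(nm,plane(T,(160+x[0]/5,160+x[1]/5),.19))
f=lambda x,y:(230+x/3.3,140+y/3.3)
print("serve post",plane(S,f(265,52),.205),plane(S,f(271,200),.024))
print("serve stop",plane(S,f(212,92),.22))
print("slab corners",[plane(S,f(*q),.024)[:2] for q in((167,292),(270,296),(322,198))])
print("drain base side",plane(S,f(241,522),.022),"stop", plane(S,f(220,190),.201))
for nm,q in(("tumbler",(438,465)),("brush",(500,550)),("salt",(402,232)),("tin",(307,172)),("mug",(430,190))):print(nm,plane(S,f(*q),0)[:2])
E
```

```text
drain post [0.4307 0.3051 0.185 ] [0.4322 0.3076 0.022 ] stop [0.4633 0.0957 0.201 ] yaw -81.15102971946828 0.21197436278266082
pail [0.4594 0.1716 0.19  ]
dpail [0.446  0.2612 0.19  ]
serve post [ 0.4506 -0.2372  0.205 ] [ 0.4529 -0.2822  0.024 ]
serve stop [ 0.485  -0.0466  0.22  ]
slab corners [array([ 0.5367, -0.0434]), array([ 0.4383, -0.0336]), array([ 0.3967, -0.2872])]
drain base side [0.4354 0.3291 0.022 ] stop [0.4594 0.1516 0.201 ]
tumbler [0.2936 0.2206]
brush [0.2561 0.3294]
salt [ 0.3093 -0.2455]
tin [ 0.4196 -0.4371]
mug [ 0.2734 -0.3725]
```

```bash
python3 - <<'E'
from h import *
np.set_printoptions(precision=3,suppress=True)
o=manip.observe();print(R.from_euler("xyz",o["tool_rot"]).as_matrix());C=cam("wrist");print(C[1],C[2])
for n,p in(("tin",(.42,-.437,.04)),("mug",(.27,-.37,.1))):print(n,proj(C,p))
E
python3 -m pendant '[[1,0,0,50,0,0,0],[1,0,0,50,0,0,0],[1,0,0,50,0,0,0],[1,0,40,40,0,0,0],[1,10,50,0,0,0,0],[1,10,50,0,0,0,0],[1,20,50,0,0,0,0],[1,20,50,0,0,0,0],[1,20,50,0,0,0,0],[1,20,50,0,0,0,0],[1,0,0,0,0,0,0],[1,0,0,0,0,0,0]]'
```

```text
[[-0.001  0.428 -0.904]
 [ 0.001 -0.904 -0.428]
 [-1.    -0.002 -0.   ]]
[[ 0.426 -0.868 -0.256]
 [-0.905 -0.409 -0.118]
 [-0.002  0.282 -0.959]] [ 0.31  -0.488  0.372]
tin [323.371 -21.508]
mug [178.7    94.253]
t: 1.35
position: [0.3399, -0.1996, 0.4167]
tool_rot: [1.013, 1.57, -1.682]
ft_force: [-0.6, 0.2, 0.4]
grip_width: 0.997
```

```bash
python3 - <<'E'
from h import *
o=manip.observe();print(o["joints"],o["position"]);cv2.imwrite("pics/w1.png",manip.grab_frame("wrist"))
E
```

```text
[-6.37631483e-01 -5.56828783e-02  1.48598720e+00 -7.02152155e-04
  1.71088471e+00  4.87321291e-01] [ 0.3399076  -0.19962843  0.41671066]
```

View pics/w1.png

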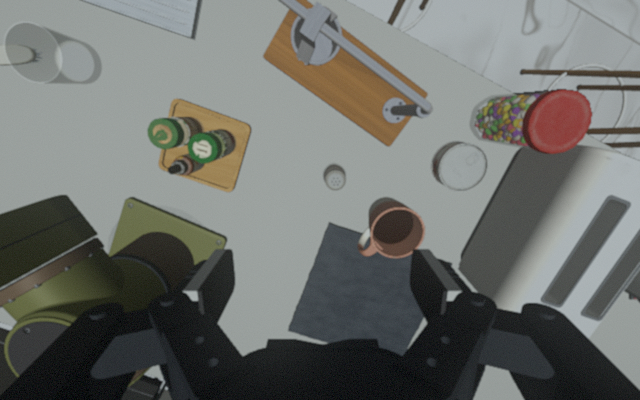

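```bash
python3 -m pendant '[[1,15,14,0,0,0,8],[1,15,14,0,0,0,8],[1,16,14,0,0,0,8],[1,16,14,0,0,0,8],[1,16,14,0,0,0,8],[1,16,15,0,0,0,8],[1,16,15,0,0,0,8],[1,0,0,0,0,0,0],[1,0,0,0,0,0,0],[1,0,0,0,0,0,0]]'
python3 - <<'E'
from h import *
o=manip.observe();f=manip.grab_frame("wrist");cv2.imwrite("pics/w2.png",f);import pickle;pickle.dump((o,f),open("w2.pkl","wb"))
print(o["joints"],o["position"],o["tool_rot"])
E
```

```text
t: 2.4
position: [0.4491, -0.1023, 0.4164]
tool_rot: [-1.003, 1.57, -2.729]
ft_force: [0.0, 1.0, -0.0]
grip_width: 1.002
[-3.15053522e-01  4.84245373e-02  1.38315375e+00 -7.42226905e-04
  1.71084021e+00 -1.59518371e-01] [ 0.44912457 -0.1022759   0.41640997] [-1.00299862  1.56969077 -2.7294334 ]
```

View pics/w2.png

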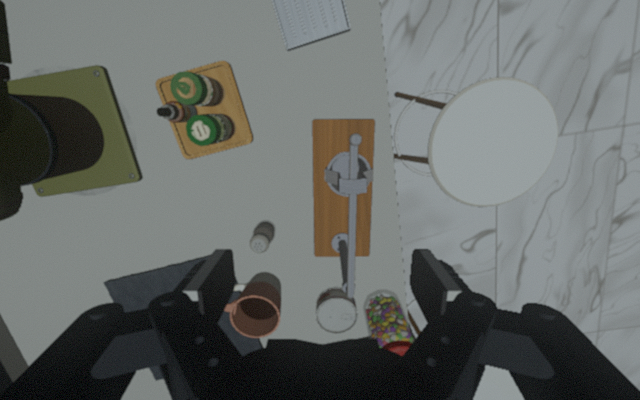

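```bash
python3 - <<'E'
from h import *
f=cv2.imread("pics/w2.png");cv2.imwrite("pics/w2z.png",cv2.resize(f[110:310,290:400],None,fx=3,fy=3,interpolation=cv2.INTER_CUBIC))
E
```

```text
(no output)
```

View pics/w2z.png

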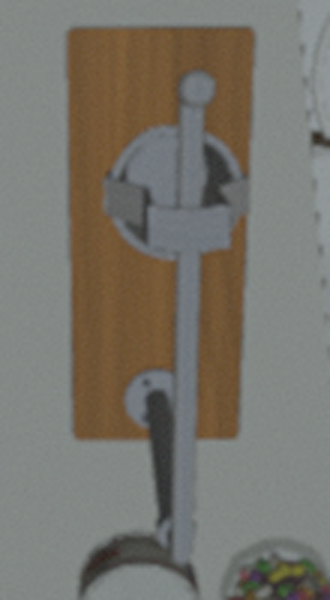

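```bash
python3 - <<'E'
from h import *
import pickle
np.set_printoptions(precision=4,suppress=True)
o,_=pickle.load(open("w2.pkl","rb"));C=cam("wrist",o);g=lambda x,y:(290+x/3,110+y/3)
st=plane(C,g(197,89),.221);pt=plane(C,g(182,555),.205);m=plane(C,g(188,380),.205);b=plane(C,g(150,400),.026)
cs=[plane(C,g(*q),.024) for q in((68,28),(255,28),(240,438),(74,438))]
print(st,m,pt,b);print(cs)
a=lambda d:np.degrees(np.arctan2(d[1],d[0]))
print("yaws",a(st-b),np.linalg.norm((st-b)[:2]),a(st-m),a(st-pt),a(cs[0]-cs[3]),a(cs[1]-cs[2]),a(cs[1]-cs[0])+90)
sp=plane(C,g(188,228),.214);print("serve pail",sp)
y=np.radians(a(st-b));d=np.array([np.cos(y),np.sin(y)]);print("post from stop",st[:2]-.215*d,"pail x",(sp-st)[:2]@d+.215)
print("slab mid",np.mean(cs,0), "post from slab", np.mean(cs,0)[:2]-.1*d)
E
```

```text
[ 0.4916 -0.0662  0.221 ] [ 0.474  -0.1884  0.205 ] [ 0.4603 -0.2731  0.205 ] [ 0.4551 -0.2785  0.026 ]
[array([ 0.4411, -0.041 ,  0.024 ]), array([ 0.5474, -0.0579,  0.024 ]), array([ 0.5097, -0.3157,  0.024 ]), array([ 0.4019, -0.2986,  0.024 ])]
yaws 80.25427080516597 0.21543753654456244 81.81610901061734 81.40995354726243 81.34412691071736 81.67927953392001 80.98352079111625
serve pail [ 0.482 -0.12   0.214]
post from stop [ 0.4552 -0.2781] pail x 0.16036424429804072
slab mid [ 0.475  -0.1783  0.024 ] post from slab [ 0.4581 -0.2768]
```

```bash
python3 -m pendant '[[1,0,46,0,0,0,0],[1,0,46,0,0,0,0],[1,0,46,0,0,0,6],[1,0,46,0,0,0,6],[1,0,46,0,0,0,6],[1,0,46,0,0,0,0],[1,0,46,0,0,0,0],[1,0,0,0,0,0,0],[1,0,0,0,0,0,0],[1,0,0,0,0,0,0]]'
python3 - <<'E'
from h import *
o=manip.observe();f=manip.grab_frame("wrist");cv2.imwrite("pics/w3.png",f);import pickle;pickle.dump((o,f),open("w3.pkl","wb"))
print(o["joints"],o["position"],R.from_euler("xyz",o["tool_rot"]).as_matrix())
cv2.imwrite("pics/w3z.png",cv2.resize(f[70:300,250:420],None,fx=2.6,fy=2.6,interpolation=cv2.INTER_CUBIC))
E
```

```text
t: 3.45
position: [0.4497, 0.2199, 0.4167]
tool_rot: [-0.124, 1.57, -1.534]
ft_force: [0.2, 0.2, -0.0]
grip_width: 0.999
[ 3.71042338e-01  1.09781017e-01  1.31370916e+00 -8.25236481e-04
  1.71838601e+00  2.10134742e-01] [0.44970412 0.21991942 0.41673696] [[ 3.16794319e-05  9.87101699e-01  1.60094457e-01]
 [-8.63542325e-04  1.60094424e-01 -9.87101327e-01]
 [-9.99999627e-01 -1.06977530e-04  8.57475796e-04]]
```

View pics/w3.png

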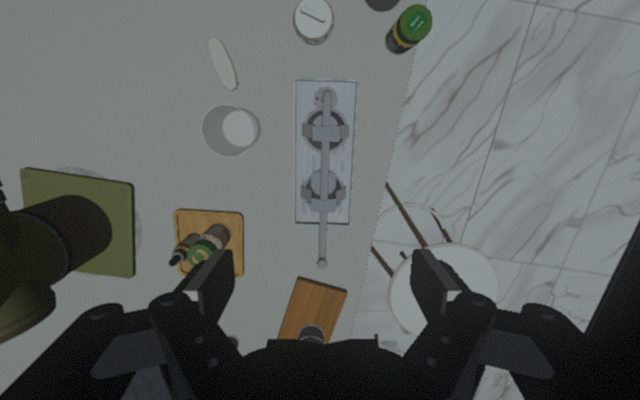

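View pics/w3z.png

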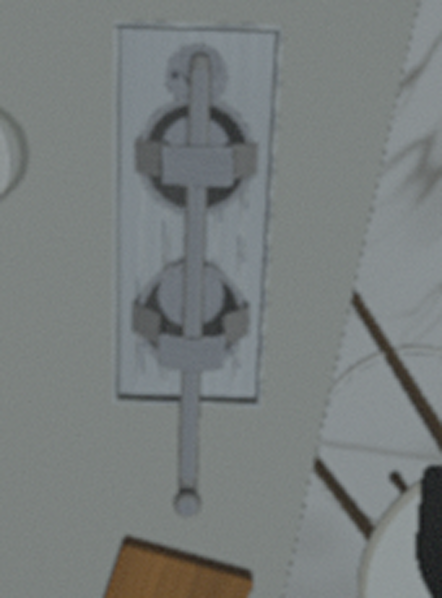

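```bash
python3 - <<'E'
from h import *
import pickle
np.set_printoptions(precision=4,suppress=True)
o,_=pickle.load(open("w3.pkl","rb"));C=cam("wrist",o);g=lambda x,y:(250+x/2.6,70+y/2.6)
st=plane(C,g(187,501),.201);pt=plane(C,g(200,62),.188);m=plane(C,g(191,400),.185);
cs=[plane(C,g(*q),.021) for q in((118,27),(277,31),(257,400),(118,396))]
a=lambda d:np.degrees(np.arctan2(d[1],d[0]))
print(st,m,pt);print(cs)
print("yaws",a(st-m),a(st-pt),np.linalg.norm((st-pt)[:2]),a(cs[3]-cs[0]),a(cs[2]-cs[1]))
d=(st-pt)[:2];d/=np.linalg.norm(d)
for q in((197,166),(190,353)):
  p=plane(C,g(*q),.194);print("pail",p,"rail x",(p-st)[:2]@d+.215)
print("post",st[:2]-.215*d,"slab",np.mean(cs,0)[:2]-.1*d)
E
```

```text
[0.468 0.101 0.201] [0.4623 0.1496 0.185 ] [0.4401 0.3118 0.188 ]
[array([0.3855, 0.3337, 0.021 ]), array([0.4873, 0.3475, 0.021 ]), array([0.5212, 0.095 , 0.021 ]), array([0.4194, 0.0818, 0.021 ])]
yaws -83.27937223601865 -82.46647926699728 0.212668653979091 -82.32900527523567 -82.34251188482298
pail [0.4461 0.2668 0.194 ] rail x 0.04775143847716096
pail [0.4573 0.1774 0.194 ] rail x 0.13785644657493556
post [0.4398 0.3141] slab [0.4402 0.3136]
```

```bash
python3 -m pendant '[[1,4,-43,0,0,0,0],[1,4,-43,0,0,0,-6],[1,4,-43,0,0,0,-6],[1,4,-43,0,0,0,-6],[1,4,-42,-10,0,0,0],[1,4,-42,-35,0,0,0],[1,4,-42,-36,0,0,0],[1,5,-42,-36,0,0,0],[1,0,0,0,0,0,0],[1,0,0,0,0,0,0],[1,0,0,0,0,0,0]]'
python3 - <<'E'
from h import *
o=manip.observe();f=manip.grab_frame("wrist");cv2.imwrite("pics/w4.png",f);import pickle;pickle.dump((o,f),open("w4.pkl","wb"))
print(o["joints"],o["position"],R.from_euler("xyz",o["tool_rot"]).as_matrix())
E
```

```text
t: 4.6
position: [0.4816, -0.107, 0.3111]
tool_rot: [1.696, 1.569, -0.028]
ft_force: [-0.8, 0.3, 0.7]
grip_width: 1.006
[-3.04667259e-01  1.35502936e-01  1.53583551e+00  5.31600106e-04
  1.46839193e+00 -1.51668488e-01] [ 0.4816414  -0.10701273  0.31111072] [[ 1.93515483e-03  9.88308435e-01 -1.52455542e-01]
 [-5.41795493e-05 -1.52455724e-01 -9.88310300e-01]
 [-9.99998126e-01  1.92079342e-03 -2.41479325e-04]]
```

View pics/w4.png

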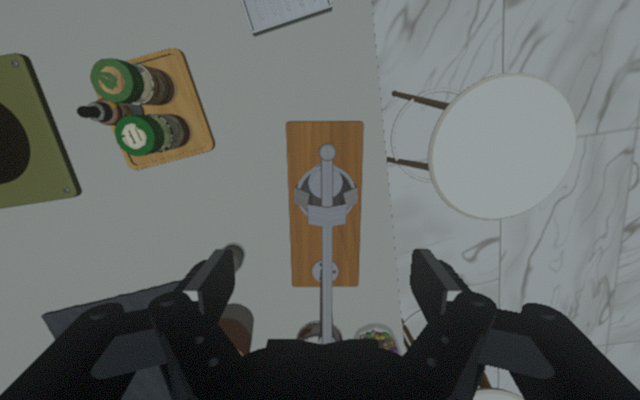

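```bash
python3 - <<'E'
from h import *
import pickle
np.set_printoptions(precision=4,suppress=True)
o,f=pickle.load(open("w4.pkl","rb"));C=cam("wrist",o)
cv2.imwrite("pics/w4z.png",cv2.resize(f[130:350,270:390],None,fx=2.7,fy=2.7,interpolation=cv2.INTER_CUBIC))
st=plane(C,(327,152),.221);r=plane(C,(326,330),.207);m=plane(C,(326.5,260),.207);roof=plane(C,(327,216),.214);b=plane(C,(324.5,271),.026)
print(st,m,r,roof,b);d=(st-r)[:2];print(np.degrees(np.arctan2(d[1],d[0])));d/=np.linalg.norm(d);print((roof-st)[:2]@d+.215, st[:2]-.215*d)
print(manip.observe()["position"])
E
```

```text
[ 0.4913 -0.0656  0.221 ] [ 0.4762 -0.1642  0.207 ] [ 0.4643 -0.2394  0.207 ] [ 0.4832 -0.1198  0.214 ] [ 0.4586 -0.278   0.026 ]
81.15872227997865
0.16020523532444392 [ 0.4583 -0.2781]
[ 0.4819 -0.1066  0.3114]
```

View pics/w4z.png

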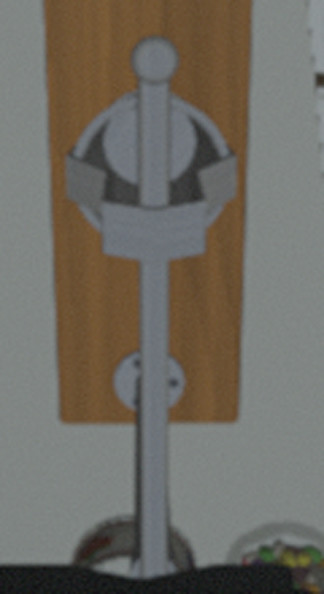

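```bash
python3 -m pendant '[[0.4,1,-7,-20,0,0,0],[0.4,0,-6,-40,0,0,0],[0.4,0,0,-40,0,0,0],[0.4,0,0,-30,0,0,0],[0.4,0,0,-10,0,0,0],[0.4,0,0,0,0,0,0],[0.4,0,0,0,0,0,0],[0.4,0,0,0,0,0,0]]' 25
python3 - <<'E'
from h import *
o=manip.observe();f=manip.grab_frame("wrist");cv2.imwrite("pics/w5.png",f)
print(o["position"],o["ft_force"],o["grip_width"])
s=manip.grab_frame("side");cv2.imwrite("pics/s5.png",cv2.resize(s[140:240,250:400],None,fx=5,fy=5,interpolation=cv2.INTER_CUBIC))
E
```

```text
t: 5.45
position: [0.4843, -0.12, 0.172]
tool_rot: [1.402, 1.566, -0.32]
ft_force: [-0.1, -0.9, 0.7]
grip_width: 0.699
[ 0.48425785 -0.11995399  0.17199095] [-0.10466711 -0.86875673  0.69852462] 0.6994477988269729
```

View pics/w5.png

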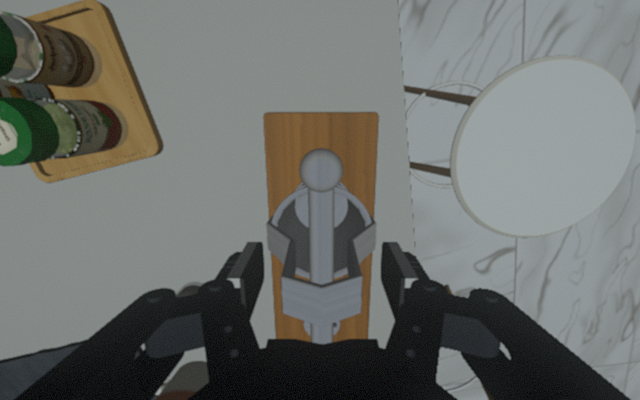

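View pics/s5.png

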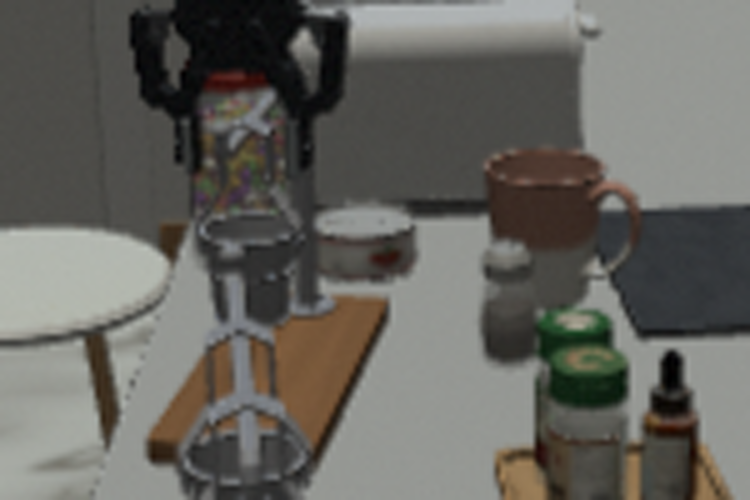

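```bash
python3 -m pendant '[[-1,0,0,0,0,0,0],[-1,0,0,0,0,0,0],[-1,0,0,0,0,0,0],[-1,0,0,0,0,0,0],[-1,0,0,0,0,0,0],[-1,0,0,0,0,0,0]]' 25
python3 - <<'E'
from h import *
o=manip.observe();f=manip.grab_frame("wrist");cv2.imwrite("pics/w6.png",f)
print(o["position"],o["ft_force"],o["moment"],o["grip_width"])
E
```

```text
t: 6.15
position: [0.4836, -0.1201, 0.1706]
tool_rot: [1.436, 1.568, -0.287]
ft_force: [2.2, -0.0, 5.4]
grip_width: 0.4
[ 0.48363208 -0.12005034  0.1706159 ] [ 2.17188219 -0.02615193  5.36729886] [-0.03309506 -0.27191199  0.00328681] 0.40014401742236444
```

View pics/w6.png

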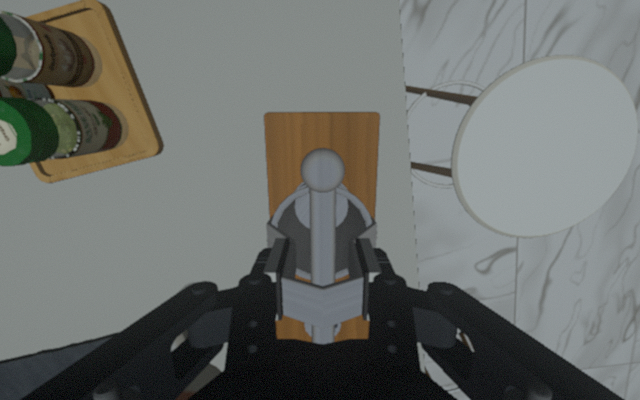

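```bash
python3 - <<'E'
from h import *
T=np.array([.3399,-.1996,.4167])
C=cam("wrist",{"tool_rot":[1.013,1.57,-1.682],"position":T})
print(two(C,(558,121),cam("side"),(297,153)))
E
python3 -m pendant '[[-1,0,0,2,0,0,0],[-1,-3,-17,0,0,0,0],[-1,-3,-20,0,0,0,0],[-1,-3,-20,0,0,0,0],[-1,0,0,0,0,0,0],[-1,0,0,0,0,0,0]]'
```

```text
(array([ 0.52137754, -0.44630537,  0.16111798]), np.float64(6.687736819781021))
t: 6.8
position: [0.4732, -0.177, 0.1717]
tool_rot: [-1.35, 1.57, -3.074]
ft_force: [1.7, -1.7, 0.9]
grip_width: 0.393
```

```bash
python3 -m pendant '[[-1,-3,-19,0,0,0,0],[-1,-3,-19,0,0,0,0],[-1,-2,-12,0,0,0,0],[-1,-1,-7,0,0,0,0],[-1,0,0,0,0,0,0],[-1,0,0,0,0,0,0],[-1,0,0,0,0,0,0]]'
python3 - <<'E'
from h import *
o=manip.observe();f=manip.grab_frame("wrist");cv2.imwrite("pics/w7.png",f)
print(o["position"],o["ft_force"],o["moment"],o["grip_width"])
d=np.array([.153,.988]);v=o["position"][:2]-[.4585,-.2781];print(v@d,v@[-.988,.153])
s=manip.grab_frame("side");cv2.imwrite("pics/s7.png",cv2.resize(s[140:240,250:400],None,fx=5,fy=5,interpolation=cv2.INTER_CUBIC))
E
```

```text
t: 7.5
position: [0.4645, -0.2335, 0.1719]
tool_rot: [-0.1, 1.57, -1.822]
ft_force: [2.0, -1.5, 1.6]
grip_width: 0.395
[ 0.46447512 -0.23350866  0.17187133] [ 1.99393571 -1.50775575  1.64645734] [-0.24790881 -0.24606718 -0.02001851] 0.39520495545980516
0.044970440037196927 0.0009190590949719255
```

View pics/w7.png

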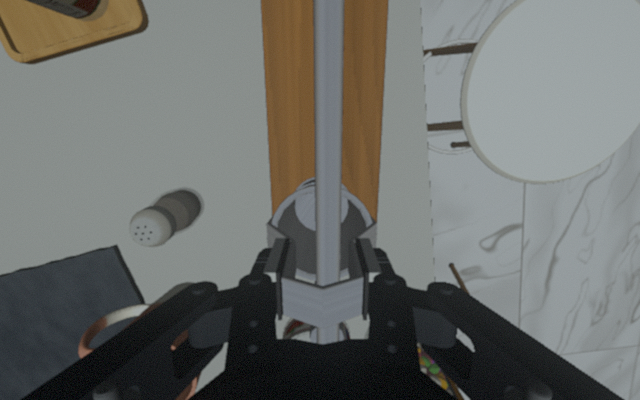

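View pics/s7.png

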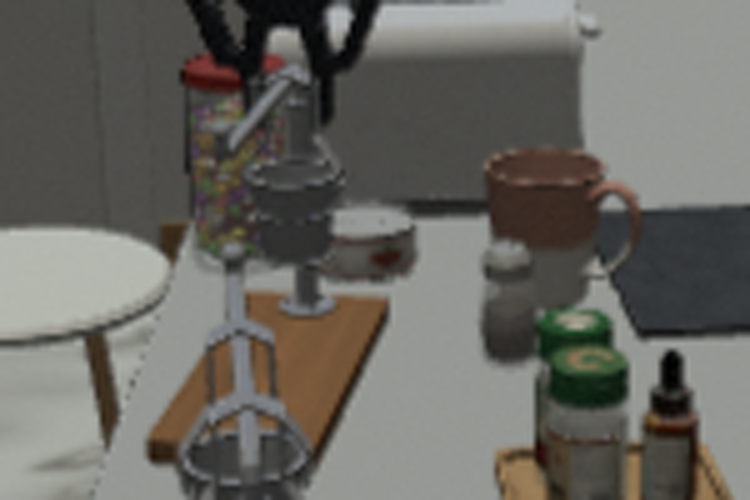

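```bash
python3 -m pendant '[[-1,0,-2,-2,0,0,0],[-1,0,0,0,0,0,0],[0.6,0,0,0,0,0,0],[0.6,0,0,0,0,0,0],[0.6,0,0,0,0,0,0],[0.6,0,0,0,0,0,0]]'
python3 - <<'E'
from h import *
o=manip.observe();f=manip.grab_frame("wrist");cv2.imwrite("pics/w8.png",f)
print(o["position"],o["ft_force"],o["moment"],o["grip_width"])
E
```

```text
t: 8.2
position: [0.4639, -0.2353, 0.1694]
tool_rot: [-1.938, 1.569, 2.623]
ft_force: [-0.3, 0.2, -0.7]
grip_width: 0.799
[ 0.46393035 -0.23534181  0.16942435] [-0.34129175  0.15327462 -0.70527281] [-0.00439143 -0.03171508 -0.01524389] 0.7987014436452672
```

View pics/w8.png

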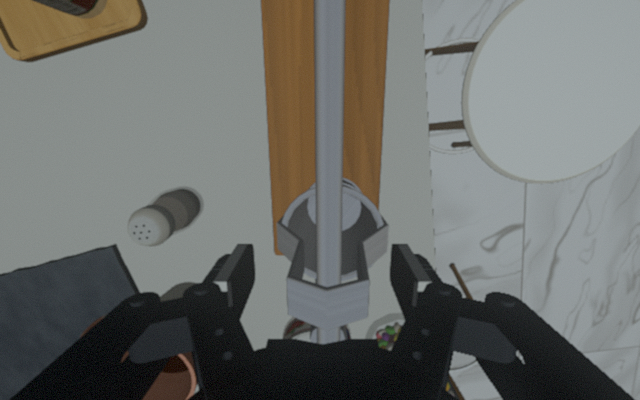

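```bash
python3 -m pendant '[[0.6,0,0,40,0,0,0],[0.6,0,0,50,0,0,0],[0.6,0,20,45,0,0,0],[0.6,0,49,0,0,0,0],[0.6,-1,49,0,0,0,4],[0.6,-1,49,0,0,0,4],[0.6,-1,49,0,0,0,4],[0.6,-1,49,0,0,0,4],[0.6,-1,49,0,0,0,0],[0.6,-1,49,0,0,0,0],[0.6,-1,49,0,0,0,0]]'
python3 -m pendant '[[0.6,0,0,0,0,0,0],[0.6,0,0,0,0,0,0],[0.6,0,0,0,0,0,0]]'
python3 - <<'E'
from h import *
o=manip.observe();f=manip.grab_frame("wrist");import pickle;pickle.dump((o,f),open("w9.pkl","wb"))
print(o["position"],o["joints"]);print(R.from_euler("xyz",o["tool_rot"]).as_matrix())
cv2.imwrite("pics/w9.png",f)
cv2.imwrite("pics/w9z.png",cv2.resize(f[60:290,240:410],None,fx=2.6,fy=2.6,interpolation=cv2.INTER_CUBIC))
E
```

```text
t: 9.35
position: [0.4568, 0.1782, 0.3049]
tool_rot: [0.213, 1.571, -1.23]
ft_force: [0.1, -0.1, 0.3]
grip_width: 0.8
t: 9.65
position: [0.4573, 0.1754, 0.3046]
tool_rot: [-0.709, 1.57, -2.152]
ft_force: [0.0, -0.5, -0.5]
grip_width: 0.799
[0.45725499 0.17539573 0.30460458] [ 2.80613313e-01  1.35368623e-01  1.55217034e+00 -8.11553180e-04
  1.45499382e+00  1.53407630e-01]
[[-6.80069749e-04  9.91908039e-01  1.26956609e-01]
 [-1.03494045e-03  1.26955872e-01 -9.91907826e-01]
 [-9.99999233e-01 -8.05959036e-04  9.40226907e-04]]
```

View pics/w9.png

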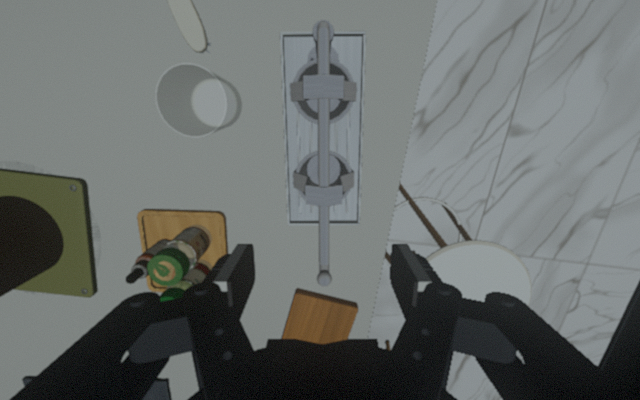

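View pics/w9z.png

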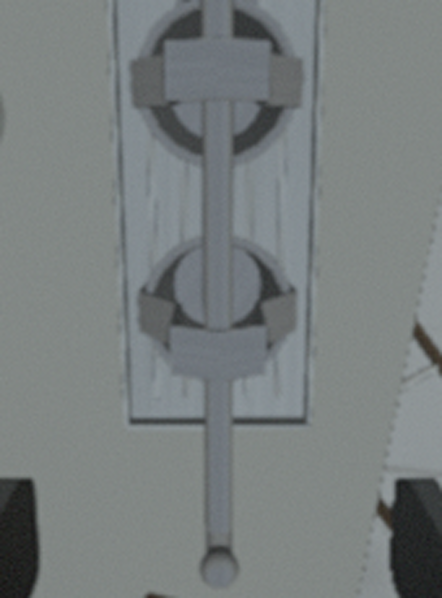

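```bash
python3 - <<'E'
from h import *
import pickle
np.set_printoptions(precision=4,suppress=True)
o,_=pickle.load(open("w9.pkl","rb"));C=cam("wrist",o);g=lambda x,y:(240+x/2.6,60+y/2.6)
st=plane(C,g(219,566),.201);m=plane(C,g(218,170),.187);pt=plane(C,(323,36),.188);print(st,m,pt)
d=(st-pt)[:2];print(np.degrees(np.arctan2(d[1],d[0])),np.linalg.norm(d));d/=np.linalg.norm(d)
for q in((218,69),(218,352)):
  p=plane(C,g(*q),.194);print(p,(p-st)[:2]@d+.215)
E
```

```text
[0.468 0.101 0.201] [0.4504 0.2362 0.187 ] [0.4412 0.303  0.188 ]
-82.44029311641941 0.2037616529571623
[0.4466 0.2661 0.194 ] 0.04844127779826257
[0.4579 0.1775 0.194 ] 0.13783464789869382
```

```bash
python3 -m pendant '[[0.5,1,2,-40,0,0,0],[0.5,0,0,-45,0,0,0],[0.5,0,0,-40,0,0,0],[0.5,0,0,-20,0,0,0],[0.5,0,0,-8,0,0,0],[0.5,0,0,0,0,0,0],[0.5,0,0,0,0,0,0],[0.5,0,0,0,0,0,0]]' 40
python3 - <<'E'
from h import *
o=manip.observe();f=manip.grab_frame("wrist");cv2.imwrite("pics/w10.png",f)
print(o["position"],o["ft_force"],o["moment"],o["grip_width"])
E
```

```text
t: 10.5
position: [0.4599, 0.1783, 0.1534]
tool_rot: [1.719, 1.567, 0.275]
ft_force: [-0.1, -0.4, 0.3]
grip_width: 0.747
[0.45994853 0.17834002 0.15344588] [-0.08239661 -0.43453453  0.33073347] [ 0.02019341 -0.0009509   0.07398924] 0.7465878136230595
```

View pics/w10.png

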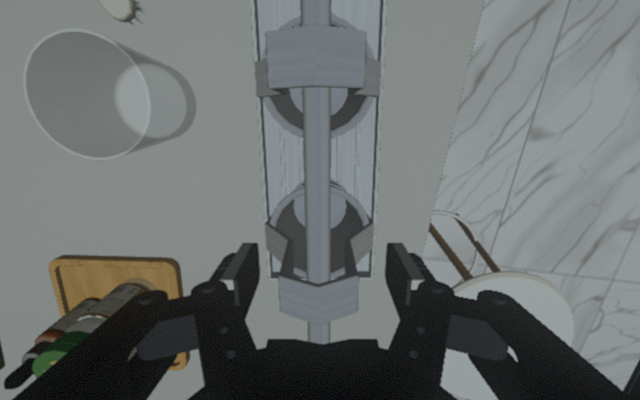

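```bash
python3 -m pendant '[[0.5,-2,-1,-2,0,0,0],[0.5,0,0,0,0,0,0],[-1,0,0,0,0,0,0],[-1,0,0,0,0,0,0],[-1,0,0,0,0,0,0],[-1,0,0,0,0,0,0],[-1,0,0,0,0,0,0]]' 50
python3 -m pendant '[[-1,0,0,10,0,0,0],[-1,0,0,15,0,0,0],[-1,0,0,10,0,0,0],[-1,0,0,0,0,0,0],[-1,0,0,0,0,0,0]]'
python3 - <<'E'
from h import *
o=manip.observe();f=manip.grab_frame("wrist");cv2.imwrite("pics/w11.png",f)
print(o["position"],o["ft_force"],o["moment"],o["grip_width"])
s=manip.grab_frame("side");cv2.imwrite("pics/s11.png",cv2.resize(s[140:320,230:410],None,fx=3.3,fy=3.3,interpolation=cv2.INTER_CUBIC))
E
```

```text
t: 11.25
position: [0.4576, 0.1777, 0.1503]
tool_rot: [1.737, 1.569, 0.294]
ft_force: [2.3, 0.3, 1.8]
grip_width: 0.392
t: 11.75
position: [0.4561, 0.1772, 0.1849]
tool_rot: [-1.522, 1.57, -2.965]
ft_force: [-0.3, 0.7, -1.0]
grip_width: 0.388
[0.4560545  0.17721589 0.18489831] [-0.25185887  0.68014345 -1.02746632] [-0.00505675  0.0086379  -0.01399229] 0.388431885815091
```

View pics/w11.png

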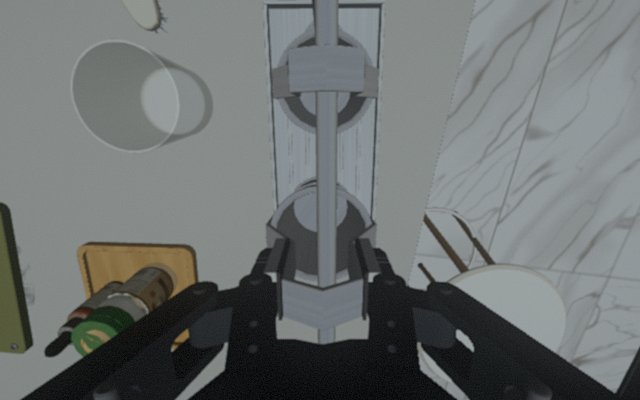

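View pics/s11.png

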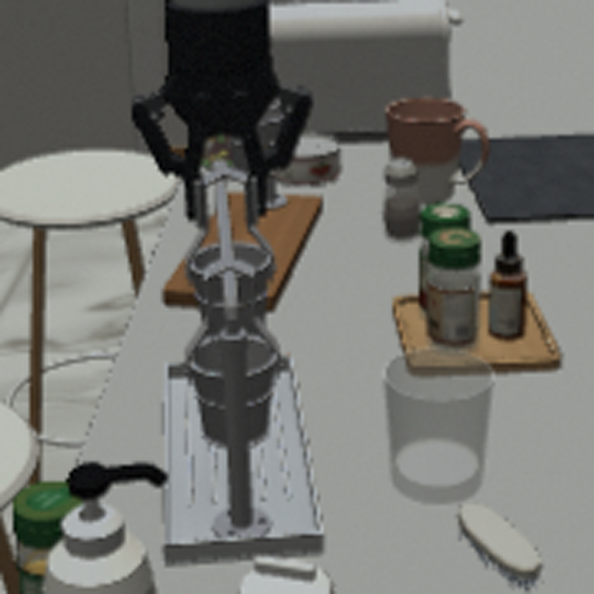

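```bash
python3 -m pendant '[[-1,4,-15,2,0,0,0],[-1,4,-20,0,0,0,0],[-1,3,-25,0,0,0,0],[-1,3,-25,0,0,0,0],[-1,3,-25,0,0,0,0],[-1,3,-20,0,0,0,0],[-1,2,-12,0,0,0,0],[-1,0,-8,0,0,0,0],[-1,0,0,0,0,0,0],[-1,0,0,0,0,0,0],[-1,0,0,0,0,0,0]]'
python3 - <<'E'
from h import *
o=manip.observe();f=manip.grab_frame("wrist");cv2.imwrite("pics/w12.png",f)
print(o["position"],o["ft_force"],o["moment"],o["grip_width"])
E
```

```text
t: 12.95
position: [0.4783, 0.0281, 0.1868]
tool_rot: [-2.79, 1.57, 2.05]
ft_force: [0.5, -0.4, -0.4]
grip_width: 0.395
[0.47829453 0.02807082 0.18681433] [ 0.50996874 -0.38658435 -0.44516575] [0.04136402 0.00964323 0.02436444] 0.39487705448409827
```

View pics/w12.png

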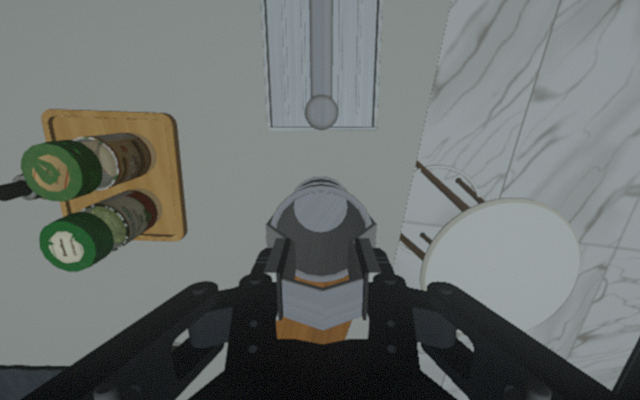

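```bash
python3 -m pendant '[[-1,5,0,11,0,0,-3],[-1,6,0,11,0,0,-4],[-1,6,-3,0,0,0,-4],[-1,5,-4,0,0,0,-3],[-1,4,-3,0,0,0,-2],[-1,0,0,0,0,0,0],[-1,0,0,0,0,0,0],[-1,0,0,0,0,0,0]]'
python3 - <<'E'
from h import *
o=manip.observe();f=manip.grab_frame("wrist");cv2.imwrite("pics/w13.png",f)
M=R.from_euler("xyz",o["tool_rot"]).as_matrix();print(o["position"],np.degrees(np.arctan2(M[1,1],M[0,1])),M[:,0])
d=np.array([.153,.988]);v=o["position"][:2]-[.4585,-.2781];print(v@d,v@[-.988,.153])
s=manip.grab_frame("side");cv2.imwrite("pics/s13.png",cv2.resize(s[140:320,230:410],None,fx=3.3,fy=3.3,interpolation=cv2.INTER_CUBIC))
E
```

```text
t: 13.8
position: [0.504, 0.0176, 0.2087]
tool_rot: [-1.646, 1.57, 2.915]
ft_force: [-0.4, -0.2, -2.0]
grip_width: 0.392
[0.50401819 0.01758187 0.20870613] -8.640961935312182 [-6.86168478e-04  1.58084122e-04 -9.99999752e-01]
0.2990979695709896 0.00026735868497269595
```

View pics/s13.png

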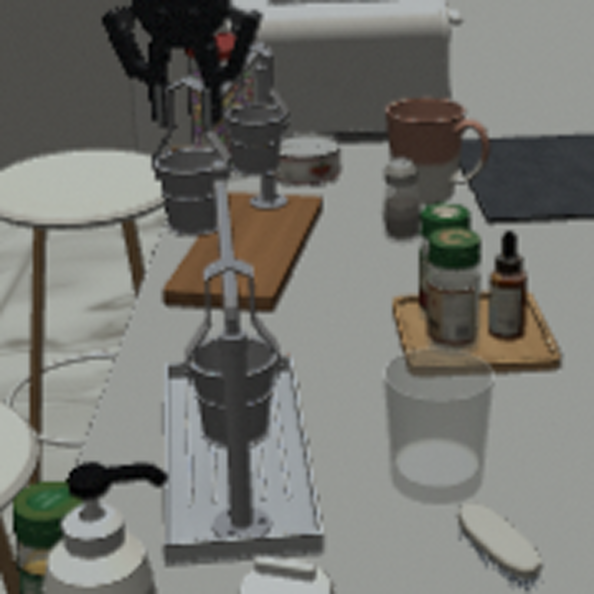

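View pics/w13.png

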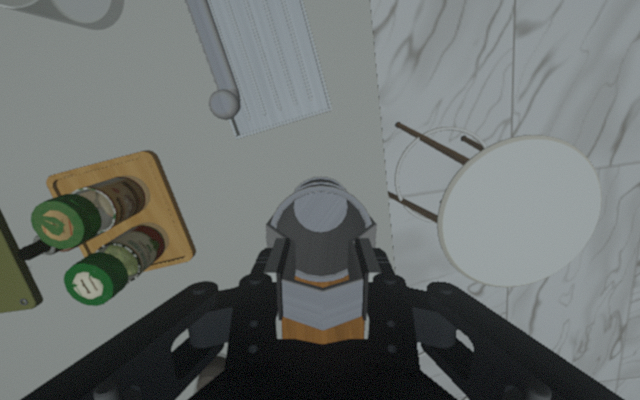

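```bash
python3 -m pendant '[[-1,-2,-12,0,0,0,0],[-1,-3,-20,0,0,0,0],[-1,-3,-20,0,0,0,0],[-1,-3,-20,0,0,0,0],[-1,0,0,0,0,0,0],[-1,0,0,0,0,0,0]]'
python3 - <<'E'
from h import *
o=manip.observe();f=manip.grab_frame("wrist");cv2.imwrite("pics/w14.png",f)
print(o["position"],o["ft_force"],o["moment"])
d=np.array([.153,.988]);v=o["position"][:2]-[.4585,-.2781];print(v@d,v@[-.988,.153])
E
```

```text
t: 14.5
position: [0.4932, -0.0553, 0.2089]
tool_rot: [-3.032, 1.57, 1.527]
ft_force: [0.7, 1.0, -1.3]
grip_width: 0.389
[ 0.49321204 -0.05526943  0.2089205 ] [ 0.72839181  1.04376264 -1.29719582] [0.06745665 0.05683101 0.04598083]
0.22546754394159269 -0.00020241504362970107
```

View pics/w14.png

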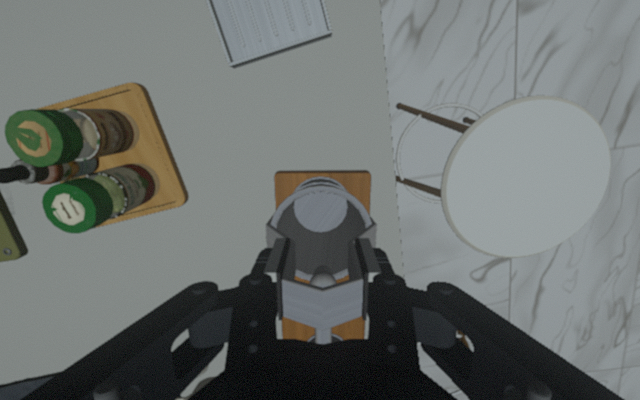

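```bash
python3 -m pendant '[[-1,-3,-20,0,0,0,0],[-1,-3,-20,0,0,0,0],[-1,-3,-20,0,0,0,0],[-1,-2,-14,0,0,0,0],[-1,0,0,0,0,0,0],[-1,0,0,-15,0,0,0],[-1,0,0,-12,0,0,0],[-1,0,0,-6,0,0,0],[-1,0,0,0,0,0,0],[-1,0,0,0,0,0,0]]'
python3 - <<'E'
from h import *
o=manip.observe();f=manip.grab_frame("wrist");cv2.imwrite("pics/w15.png",f)
print(o["position"],o["ft_force"],o["moment"])
d=np.array([.153,.988]);v=o["position"][:2]-[.4585,-.2781];print(v@d,v@[-.988,.153])
E
```

```text
t: 15.55
position: [0.4826, -0.1283, 0.1758]
tool_rot: [-2.143, 1.57, 2.419]
ft_force: [0.2, 0.6, -1.7]
grip_width: 0.394
[ 0.48261024 -0.12831377  0.17583599] [ 0.24330028  0.63480003 -1.68802931] [-0.00617441 -0.03816689 -0.02001303]
0.15167766657165316 -0.0009036233695531009
```

View pics/w15.png

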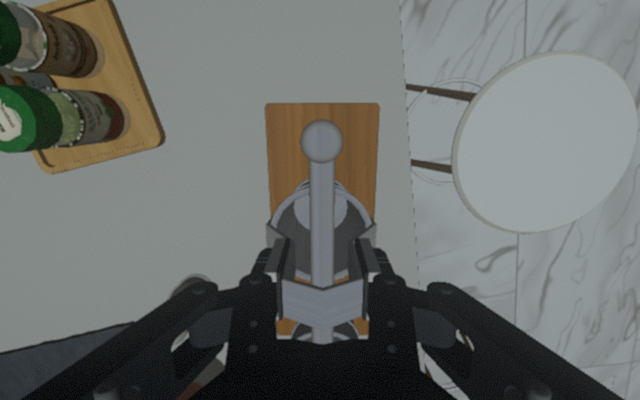

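```bash
python3 -m pendant '[[-1,0,0,-3,0,0,0],[-1,-2,-14,0,0,0,0],[-1,-2,-14,0,0,0,0],[-1,-1,-8,0,0,0,0],[-1,0,0,0,0,0,0],[-1,0,0,0,0,0,0]]'
python3 -m pendant '[[-1,-1,-4,0,0,0,0],[-1,0,0,0,0,0,0]]'
python3 - <<'E'
from h import *
o=manip.observe();f=manip.grab_frame("wrist");cv2.imwrite("pics/w16.png",f)
print(o["position"],o["ft_force"],o["moment"])
d=np.array([.153,.988]);v=o["position"][:2]-[.4585,-.2781];print(v@d,v@[-.988,.153])
s=manip.grab_frame("side");cv2.imwrite("pics/s16.png",cv2.resize(s[140:240,250:400],None,fx=5,fy=5,interpolation=cv2.INTER_CUBIC))
E
```

```text
t: 16.2
position: [0.4773, -0.1652, 0.1729]
tool_rot: [-3.036, 1.57, 1.524]
ft_force: [-0.1, 0.7, -0.6]
grip_width: 0.39
t: 16.4
position: [0.4764, -0.1689, 0.1729]
tool_rot: [-0.329, 1.571, -2.051]
ft_force: [-0.9, 0.9, -0.7]
grip_width: 0.389
[ 0.47637923 -0.16886491  0.17287057] [-0.90034981  0.884498   -0.66148342] [-0.00207864  0.01489669 -0.02085374]
0.11065979192823568 -0.0009517076484728498
```

View pics/s16.png

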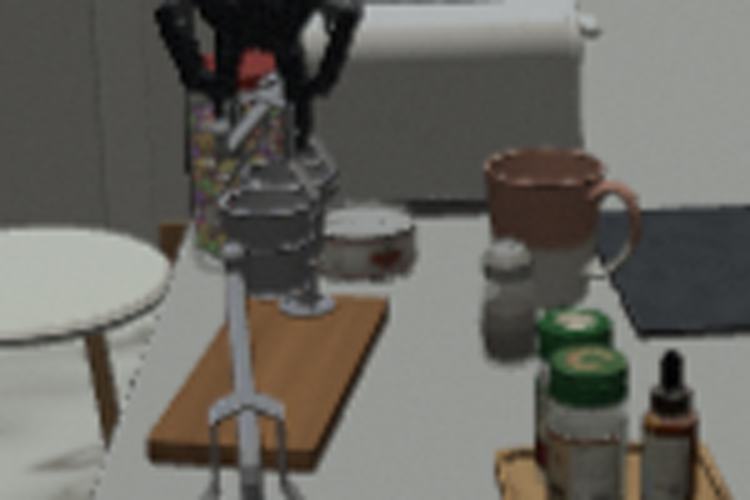

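View pics/w16.png

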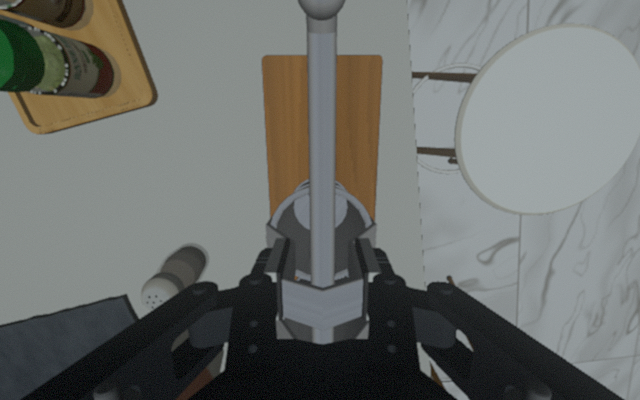

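Seat height is about 2–3 mm below. I'll push another 3 mm to close the row, then seat.

```bash
python3 -m pendant '[[-1,0,-2,-1,0,0,0],[-1,0,-1,-1,0,0,0],[-1,0,0,0,0,0,0],[-1,0,0,0,0,0,0]]'
python3 - <<'E'
from h import *
o=manip.observe()
d=np.array([.153,.988]);v=o["position"][:2]-[.4585,-.2781];print(v@d,v@[-.988,.153])
E
```

```text
t: 16.9
position: [0.4764, -0.1716, 0.1708]
tool_rot: [-2.118, 1.571, 2.443]
ft_force: [1.0, -0.6, -2.0]
grip_width: 0.392
0.10796822890874219 -0.0014287517836249666
```

```bash
python3 -m pendant '[[-1,0,0,-2,0,0,0],[-1,0,0,0,0,0,0],[-1,0,0,0,0,0,0],[-1,0,0,0,0,0,0]]'
python3 -m pendant '[[0.5,0,0,0,0,0,0],[0.5,0,0,0,0,0,0],[0.5,0,0,0,0,0,0],[0.5,0,0,0,0,0,0],[0.5,0,0,0,0,0,0]]'
python3 - <<'E'
from h import *
f=manip.grab_frame("wrist");cv2.imwrite("pics/w17.png",f)
E
```

```text
t: 17.3
position: [0.4768, -0.1717, 0.1702]
tool_rot: [1.279, 1.569, -0.444]
ft_force: [-3.3, 0.9, 7.2]
grip_width: 0.391
t: 17.8
position: [0.4765, -0.1717, 0.1687]
tool_rot: [-1.88, 1.571, 2.681]
ft_force: [-0.7, -1.3, -0.2]
grip_width: 0.752
```

View pics/w17.png

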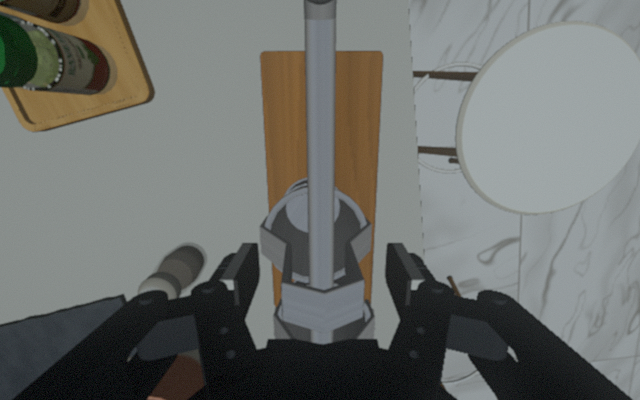

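```bash
python3 -m pendant '[[0.5,0,0,25,0,0,0],[0.5,0,0,40,0,0,0],[0.5,0,0,50,0,0,0],[0.5,0,20,50,0,0,0],[0.5,0,30,40,0,0,0],[0.5,0,20,20,0,0,0],[0.5,0,0,0,0,0,0],[0.5,0,0,0,0,0,0],[0.5,0,0,0,0,0,0],[0.5,0,0,0,0,0,0]]'
python3 - <<'E'
from h import *
import pickle
o=manip.observe();f=manip.grab_frame("wrist");pickle.dump((o,f),open("w18.pkl","wb"));cv2.imwrite("pics/w18.png",f)
cv2.imwrite("pics/w18z.png",cv2.resize(f[110:310,270:390],None,fx=2.9,fy=2.9,interpolation=cv2.INTER_CUBIC))
s=manip.grab_frame("side");cv2.imwrite("pics/s18.png",cv2.resize(s[140:320,230:410],None,fx=3.3,fy=3.3,interpolation=cv2.INTER_CUBIC))
E
```

```text
t: 18.85
position: [0.4758, -0.1037, 0.3884]
tool_rot: [-1.628, 1.567, 2.932]
ft_force: [-0.3, -0.2, -0.4]
grip_width: 0.751
```

View pics/w18z.png

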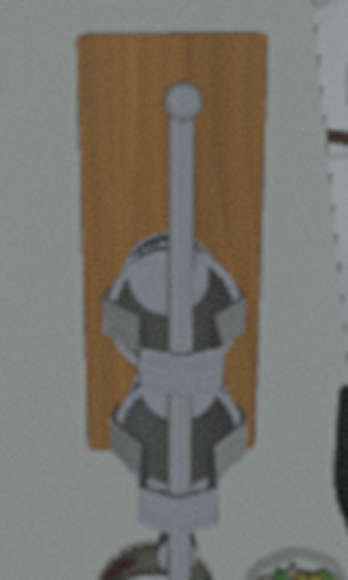

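View pics/s18.png

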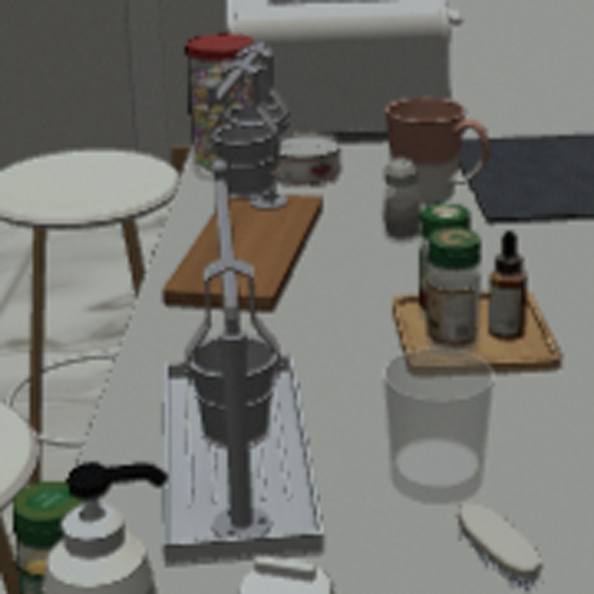

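```bash
python3 - <<'E'
from h import *
import pickle
o,_=pickle.load(open("w18.pkl","rb"));C=cam("wrist",o);g=lambda x,y:(270+x/2.9,110+y/2.9)
st=plane(C,g(183,101),.221)[:2];d=np.array([.153,.988]);print(st)
for q in((181,372),(178,508)):
  p=plane(C,g(*q),.214)[:2];print(p,(p-st)@d+.215,(p-st)@[-.988,.153])
E
```

```text
[ 0.49161964 -0.06593561]
[ 0.47575603 -0.17136716] 0.10840649282510376 -0.000457781474950851
[ 0.46571444 -0.23166893] 0.047291978869861084 0.0002371432278607909
```

```bash
python3 -m pendant '[[0.5,0,0,0,0,0,0],[0.5,0,0,0,0,0,0],[0.5,0,0,0,0,0,0],[0.5,0,0,0,0,0,0],[0.5,0,0,0,0,0,0],[0.5,0,0,0,0,0,0],[0.5,0,0,0,0,0,0],[0.5,0,0,0,0,0,0]]'
python3 -c "
from station import manip
print(manip.hand_in())"
```

```text
t: 19.75
position: [0.4765, -0.1031, 0.3903]
tool_rot: [1.72, 1.571, -0.002]
ft_force: [-0.5, 0.2, 0.2]
grip_width: 0.75
the job is handed in; nothing more can be done
None
```

I handed the job in at about 19.8 s, with the moved pail hanging on the serving rail beside the one already there. I have no verdict back.

I gripped the serving pail by its neck, slid it back along its rail to the post and let go. Then I lifted the draining pail about 35 mm, took it over the drain stop and over the serving stop, set it on the rail beside the serving pail and let go.

**Last overhead view:** distances along the rail from the post's axis:

| Pail | Measured | Allowed |
|---|---|---|
| Serving pail | about 47 mm | 30 to 56 mm |
| Moved pail | about 108 mm | 90 to 131 mm |

- **Position:** both pails are within 1 mm of the rail's axis sideways. The rail's free end is clear.
- **Disagreement:** the two readings put the pails 61 mm apart, but the rims cannot be closer than 65 mm. So at least one reading is a few millimetres off. When I released the serving pail the arm's position put it at about 43 mm, which fits the pails touching.
- **Other things:** in the last side view the pails looked upright, and the other draining pail and the loose things looked undisturbed. I judged this by eye and did not measure it again. The gripper was open and well clear, with the force sensor reading close to zero.

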